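# Close a pressure filter vessel: match the five-hole cover to its studs and press it home

## Robot

A 6-joint arm with a two-finger parallel gripper is mounted at the origin on a cart in front of the work surface, level with it; the furniture and walls round the work are solid. World frame = base frame: x ahead of the robot, y to its left, z up, the work surface at z = 0. Lengths are in m, angles in rad, forces in N, time in s.
With the tool pointing down it reaches from about 0.3 to 0.875 m from the base axis. Payload 6.4 kg.
Tool frame: the origin (TCP) lies at the very end of the fingers, on their centre line; the grasp point (between the pads) lies 19 mm behind it; z points along the fingers, y is the direction in which the jaws open and shut (so a half turn about z gives the same grasp; the last joint's range is limited). The gripper opens to 85 mm and grips with 20 to 120 N. Pads are 22 mm wide; open, the fingers measure 114 mm over their backs; the gripper's body (76 mm by 85 mm) begins 54 mm behind the grasp point. The pads swing forward as they close: fully open they stand 13 mm farther back than shut.
Start: joints at [-1.412, 0.181, 1.607, -0, 1.354, -0.206], TCP at [0.205, -0.537, 0.231] pointing down, gripper open.
Joint ranges: [-2.99, 2.99], [-0.89, 2.07], [0.3, 2.58], [-1.14, 4.28], [0, 2.63], [-3.12, 3.12]. Speed limits (rad/s): [2.57, 2.57, 3.01, 3.14, 3.14, 3.14].

## Interface

Orientations are given as a unit quaternion [w, x, y, z].
In Python, from bench import * gives the robot as it stands.
- The arm moves only by the tool arm_command, never from a script. Its argument "motion" is text: rows parted by semicolons, each of 7 numbers parted by spaces: the shift along the tool's x, y, z in units of 0.2 m (1.0 is 0.2 m), then the turn, a rotation vector about the tool's x, y, z in units of 60 degrees (1.0 is 60 degrees), then the opening, from 0 (shut) to 1 (fully open). In form: tx ty tz ax ay az grip; .... A call has 1 to 10 rows; each row shifts and turns the pose as measured when the row begins, along the tool's axes as they then stand; what a row does not reach is not made up. A row lasts 1/12 s, in which the tool goes at most 41.7 mm and 7.16 degrees, less where a joint would pass 70% of its speed; a pose out of reach is approached as far as the arm can. A call with a number of a shift or a turn outside -1 to 1 is refused whole. A call with a gripper value outside its range is refused whole. The fingers move at their own pace and stop on an object; the grip force is fixed at half the most. Time passes only in rows, so rows that do not move let the fingers close. It gives the time, the measured TCP pose, the force and the opening at its end, in the units of the state.
- get_obs(): the state, without advancing time (a new reading comes with each control period).
- camera(name): name is "scene" or "top"; returns a dict with "img" (480x640x3 uint8, red, green, blue), "intrinsics" (3x3 intrinsics, pixels), "pose" (4x4, takes a point from camera to world coordinates). Camera axes: x right, y down, z forward; pixel columns grow to the right and rows downward; lengths in m; the calibration is good to about 2 mm. A picture is of the moment at which its call begins. There is no depth.
- hand_in(): hands the job in, once; it reports no verdict.
Trained networks look in the newest picture that a camera, given by its name, has taken for a name from the list of things; names that differ only in an ending like _2 or _b are one class to them, and where a whole thing is asked for, a point or a joint stands for the part that bears it (a point fixed in the world has none). Each returns a list of dicts, best first, with "conf" (0 to 1); they miss things now and then, are a little off and sometimes report something else, mostly with a low value. They report only what shows in the picture. A call takes as long as a camera call. They do not tell look-alikes from the thing itself.
- search_frame(camera, target): "box" ([left, top, right, bottom] in pixels, round what is visible of it).
The state is a dict: "time_s": time; "q": joint angles; "dq": joint speeds; "joint_efforts": joint torques, N m; "eef_pos": TCP position; "eef_rot": TCP orientation; "wrist_force": force on the tool from outside, world axes, zero at the start; "torque": the same for the moment, N m; "opening": opening from 0.0 (shut) to 1.0 (fully open).
Only numpy, scipy, OpenCV 4.12 (cv2) and the standard library are available. Lean on these libraries where they do the work, as an engineer would, in place of code of your own. Each camera call takes 0.05 s, during which the arm holds its last target.

## Task

Close the filter vessel: pick up the round metal cover by its black handle, set it on the vessel's five studs, turn it until all five holes find the studs, then press it gently down against the stiff rubber seal until it sits flush on the metal rim all round, and let go. Do not force it (never push or twist it against the studs with more than about 3 kg, 30 N): if it stands on the stud tips, keep turning it with a light touch instead. Leave the vial, the tape roll, the small meter and the petri dish as they stand.

Things in the scene. Friction and masses are not known exactly. Their poses are not given: they have to be found in the camera images.
- cover_handle (a point): Point on the axis of the loose cover (0.25 kg), in its black bar handle, 12 mm below the handle's top and 42 mm above the disc's flat underside: the height to grip. The handle stands upright on the disc, 36 mm long (x) and 16 mm thick (y); pinch its broad faces, fingers closing along y. A round foot at its base, 44 mm across, ends 11 mm above the underside.
- cover_under (a point): Centre of the underside of the cover's disc, on the table at first; z up, x along the handle. Round aluminium disc, 96 mm across, 8 mm thick, with five through holes of 11 mm diameter, 72 degrees apart, at 36 mm from the centre; one hole is on the +x axis.
- vessel_top (a point): Centre of the top face of the vessel's metal rim, 50 mm above the table. The vessel is a squat steel pot fixed to the table, 100 mm across the rim, with a short spout to its -x side. Pressed home, the cover's underside lies on the rim: cover_handle is then 42 mm above this point. Its orientation does not tell where the studs are.
- stud_tips (a point): Point on the vessel's axis level with the tips of its five upright studs, 20 mm above the rim. Studs: 8 mm diameter, tips bevelled over the last 2 mm to 5 mm, 72 degrees apart, 36 mm from the axis. Their angle about the axis differs each time, and this point's orientation does not tell it: see it in pictures, or turn the cover on the tips under 3 to 8 N until it drops.
- seal (a joint): Rubber seal plug, 52 mm across, in the vessel's mouth: 0 m as found, its top 6 mm above the rim; 0.006 m when pushed level with the rim. A cover that has dropped over the studs comes to rest on it after 14 mm. It slides stiffly (about 7 N of push, more if fast) and stays where it is left; the cover's weight does not move it.
- vial_mid (a point): Bystander, not to be disturbed: small white vial with black cap, 20 mm across, 56 mm tall, standing; its centre.
- tape_mid (a point): Bystander, not to be disturbed: roll of brown tape lying flat, 69 mm across, 19 mm high; its centre.
- meter_mid (a point): Bystander, not to be disturbed: small light-grey meter box, 35x60x34 mm; its centre.
- dish_mid (a point): Bystander, not to be disturbed: clear petri dish, 68 mm across, 12 mm high; its centre.
There are look-alikes about, which are no part of the job. What is shaped like the part that bears vessel_top but orange or pink is not meant.

How it is judged:
On the way:
1. the cover is on the studs, all five holes over them, with its disc below the stud tips and level (z of cover_handle in the frame of vessel_top below 0.056 m and horizontal distance between cover_handle and vessel_top below 0.005 m and angle between cover_handle's own z axis and vertical below 0.06 rad), for 0.1 s.
At the end, for the whole second after the job is handed in: The cover's underside is within 2 mm of the vessel's rim, centred within 5 mm and level within 0.06 rad, the seal pressed down, the cover at rest and released (z of cover_handle in the frame of vessel_top between 0.039 and 0.044 m and horizontal distance between cover_handle and vessel_top below 0.005 m and angle between cover_handle's own z axis and vertical below 0.06 rad and value of joint seal above 0.0045 m and linear speed of cover below 0.01 m/s); the robot touches nothing.
It fails at once if the cover is pressed on the vessel, its studs or its seal or twisted against them with more than 45 N (contact force between cover and vessel above 45 N).
It fails at once if the white vial is moved more than 20 mm (distance of vial_mid from where it was at the start of the episode above 0.02 m).
It fails at once if the roll of tape is moved more than 20 mm (distance of tape_mid from where it was at the start of the episode above 0.02 m).
It fails at once if the small meter is moved more than 20 mm (distance of meter_mid from where it was at the start of the episode above 0.02 m).
It fails at once if the petri dish is moved more than 20 mm (distance of dish_mid from where it was at the start of the episode above 0.02 m).
It also fails if it takes over 58 s, if anything falls off the work surface, if the arm or the gripper's body presses on something with over 40 N, if the wrist force passes 120 N, or if a joint passes its speed limit or range.

## Working session

There is one attempt and no reset: what is moved stays moved. The work goes in short steps, Python scripts to look and compute and a tool call to move; the robot and the scene stay as the last step left them, time stands still between calls to the robot, and variables do not carry over. Pictures are saved under pics/ and viewed, and the job is handed in when it is done.

Besides the shell and the picture viewer there is one more tool, called after "Call:" as a command line: name --argument value ..., lists and objects as JSON in quotes. arm_command: Moves the arm, as the interface text tells. Shifts and turns lie within -1 to 1; 1 stands for 0.2 m of shift or 60 degrees of turn. Its arguments: {"type":"object","properties":{"motion":{"type":"string"}},"required":["motion"]}

```bash
mkdir -p pics; ls; cat > h.py <<'E'
from bench import *
import numpy as np, cv2, json
def shot(n,fn=None):
    c=camera(n)
    if fn: cv2.imwrite('pics/'+fn,c['img'][:,:,::-1])
    np.savez('last_%s.npz'%n,**c); return c
def ray(c,u,v,z):
    K=np.array(c['intrinsics']);T=np.array(c['pose'])
    d=T[:3,:3]@np.linalg.solve(K,[u,v,1]);o=T[:3,3]
    return o+d*(z-o[2])/d[2]
def proj(c,p):
    K=np.array(c['intrinsics']);T=np.array(c['pose'])
    q=K@(T[:3,:3].T@(np.array(p)-T[:3,3]));return q[:2]/q[2]
E
python3 - <<'E'
from h import *
for n in ['scene','top']:
    c=shot(n,n+'0.png'); print(n,np.round(c['pose'],3).tolist(),np.round(c['intrinsics'],1).tolist())
    for t in ['cover_handle','cover_under','vessel_top','stud_tips','seal','vial_mid','tape_mid','meter_mid','dish_mid']:
        try: print(t,[(np.round(b['box']).tolist(),round(b['conf'],2)) for b in search_frame(n,t)[:4]])
        except Exception as e: print(t,e)
o=get_obs();print({k:np.round(v,3).tolist() for k,v in o.items()})
E
```

```text
pics
scene [[-0.76, -0.411, 0.504, -0.107], [-0.65, 0.473, -0.595, 0.731], [0.006, -0.779, -0.627, 0.856], [0.0, 0.0, 0.0, 1.0]] [[609.5, 0.0, 321.9], [0.0, 609.5, 240.3], [0.0, 0.0, 1.0]]
cover_handle [([229.0, 291.0, 278.0, 329.0], 0.66), ([305.0, 240.0, 315.0, 270.0], 0.26)]
cover_under [([230.0, 286.0, 275.0, 330.0], 0.94)]
vessel_top [([352.0, 205.0, 395.0, 248.0], 0.73), ([333.0, 246.0, 382.0, 297.0], 0.67)]
stud_tips [([352.0, 201.0, 397.0, 251.0], 0.95), ([334.0, 251.0, 381.0, 297.0], 0.87)]
seal [([346.0, 252.0, 368.0, 271.0], 0.72), ([364.0, 214.0, 388.0, 224.0], 0.53), ([177.0, 351.0, 220.0, 381.0], 0.2)]
vial_mid [([302.0, 244.0, 315.0, 269.0], 0.64)]
tape_mid [([266.0, 235.0, 298.0, 261.0], 0.6)]
meter_mid [([394.0, 183.0, 406.0, 202.0], 0.65)]
dish_mid [([177.0, 348.0, 220.0, 382.0], 0.82)]
top [[-0.017, -0.985, 0.169, 0.327], [-1.0, 0.018, 0.008, 0.002], [-0.011, -0.169, -0.986, 1.155], [0.0, 0.0, 0.0, 1.0]] [[521.2, 0.0, 330.5], [0.0, 521.2, 245.7], [0.0, 0.0, 1.0]]
cover_handle [([236.0, 219.0, 280.0, 264.0], 0.98)]
cover_under [([238.0, 217.0, 279.0, 263.0], 0.69)]

[... 203 characters left out ...]
], 0.74), ([389.0, 226.0, 440.0, 281.0], 0.68), ([175.0, 237.0, 201.0, 269.0], 0.37)]
seal [([403.0, 240.0, 428.0, 264.0], 0.83), ([338.0, 267.0, 360.0, 292.0], 0.77), ([470.0, 297.0, 494.0, 323.0], 0.56)]
vial_mid [([332.0, 231.0, 342.0, 244.0], 0.64)]
tape_mid [([322.0, 187.0, 354.0, 219.0], 0.88)]
meter_mid []
dish_mid [([172.0, 237.0, 199.0, 269.0], 0.62)]
{'time_s': 1.0, 'q': [-1.412, 0.181, 1.607, 0.0, 1.354, -0.206], 'dq': [0.001, 0.001, 0.0, 0.0, 0.0, -0.001], 'joint_efforts': [0.001, -44.484, -35.169, -0.0, 0.001, 0.0], 'eef_pos': [0.205, -0.537, 0.231], 'eef_rot': [-0.0, 0.983, 0.181, 0.0], 'wrist_force': [0.163, -0.419, 0.016], 'torque': [-0.019, -0.015, -0.076], 'opening': 0.998}
```

View pics/scene0.png

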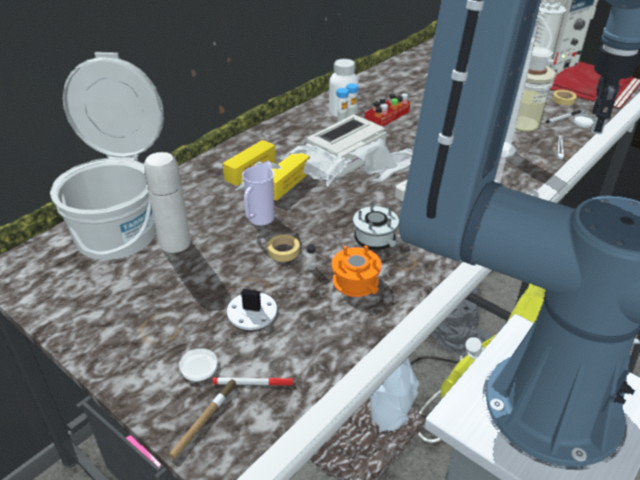

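View pics/top0.png

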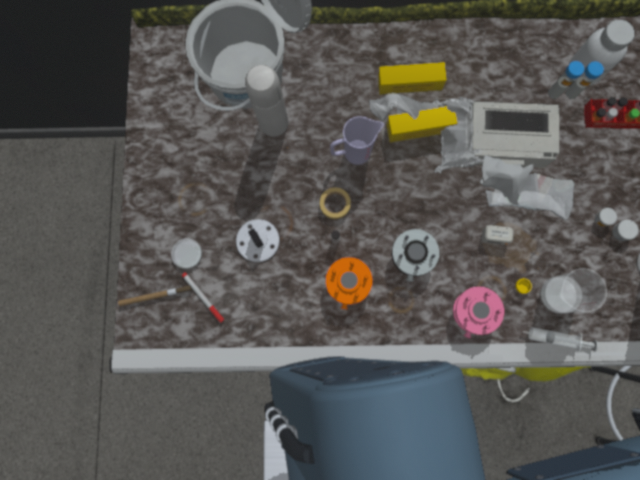

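```bash
python3 - <<'E'
import cv2,numpy as np
a=np.load('last_top.npz')['img'][:,:,::-1]; s=np.load('last_scene.npz')['img'][:,:,::-1]
A=cv2.resize(a[180:350,170:520],None,fx=2.28,fy=2.28,interpolation=cv2.INTER_CUBIC);cv2.imwrite('pics/tc.png',A)
B=cv2.resize(s[180:400,170:420],None,fx=2.7,fy=2.7,interpolation=cv2.INTER_CUBIC);cv2.imwrite('pics/sc.png',B)
E
```

```text
(no output)
```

View pics/tc.png

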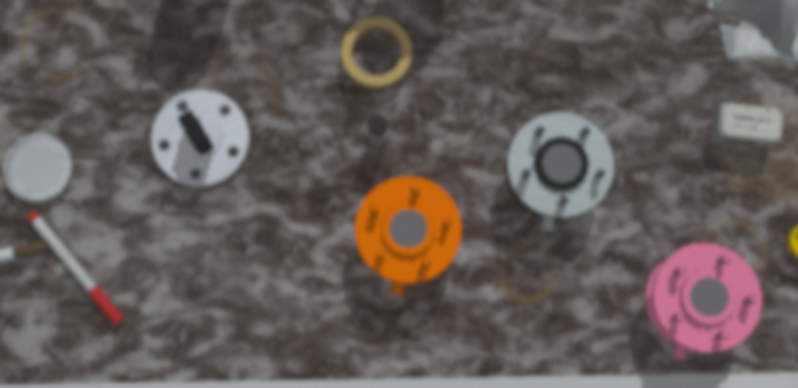

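View pics/sc.png

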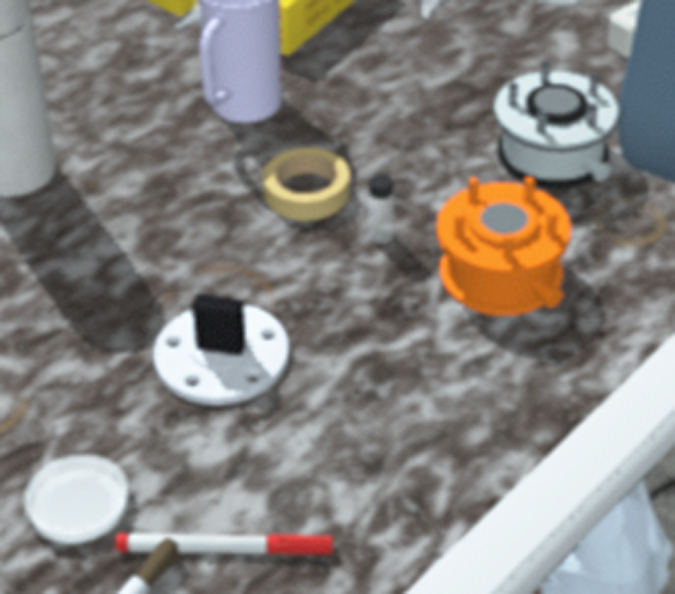

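The top view shows five candidates:
- steel pot at (415,252), with a dark seal
- orange pot at (349,281)
- pink pot at (479,311)
- cover with its black handle at (258,241)
- the petri dish at (186,253), the other round pale thing

By the description, the target is the steel pot and the part to lift is the white-metal disc with the handle. The vial is at (337,237), between the cover and the pots. Next I'll measure both accurately.

```bash
cat > fit.py <<'E'
from h import *
from scipy.optimize import minimize
c=dict(np.load('last_top.npz')); s=dict(np.load('last_scene.npz'))
def gray(c): return cv2.GaussianBlur(cv2.cvtColor(c['img'],cv2.COLOR_RGB2GRAY),(0,0),0.7).astype(np.float32)
G={'t':(c,gray(c)),'s':(s,gray(s))}
def samp(k,P):
    C,g=G[k];K=np.array(C['intrinsics']);T=np.array(C['pose'])
    q=(K@(T[:3,:3].T@(np.asarray(P)-T[:3,3]).T)).T;q=(q[:,:2]/q[:,2:]).astype(np.float32)
    return cv2.remap(g,q[:,0:1].copy(),q[:,1:2].copy(),cv2.INTER_LINEAR).ravel()
th=np.linspace(0,2*np.pi,90,endpoint=False)
def ring(x,y,z,r,t=th): return np.c_[x+r*np.cos(t),y+r*np.sin(t),np.full(len(t),z)]
def edge(k,x,y,z,r): return np.mean(np.clip(samp(k,ring(x,y,z,r-.003))-samp(k,ring(x,y,z,r+.003)),-20,60))
def fitc(keys,x0,y0,z,r):
    best=None
    f=lambda p:-sum(edge(k,p[0],p[1],z,r) for k in keys)
    g=[(f((x0+a,y0+b)),x0+a,y0+b) for a in np.arange(-.015,.016,.002) for b in np.arange(-.015,.016,.002)]
    m=min(g); R=minimize(f,m[1:],method='Nelder-Mead',options=dict(xatol=1e-4,initial_simplex=[m[1:],(m[1]+.002,m[2]),(m[1],m[2]+.002)]))
    return R.x,-R.fun
if __name__=='__main__':
    cv0=ray(c,258,241,.008);ve0=ray(c,415,252,.05);print(cv0,ve0)
    for keys in ['t','s','ts']:
        print(keys,'cover',fitc(keys,cv0[0],cv0[1],.008,.048),'vessel',fitc(keys,ve0[0],ve0[1],.05,.050))
    p=fitc('ts',cv0[0],cv0[1],.008,.048)[0]; v=fitc('ts',ve0[0],ve0[1],.05,.05)[0]
    A=np.radians(np.arange(0,72,1))
    for keys in ['t','s','ts']:
        H=[];S=[]
        for a in A:
            t=a+np.arange(5)*2*np.pi/5
            H.append(sum(np.sort(samp(k,ring(p[0],p[1],.008,.036,t)))[:4].sum() for k in keys))
            S.append(sum(samp(k,ring(v[0],v[1],z,.036,t)).sum() for k in keys for z in np.linspace(.052,.07,7)))
        H=np.array(H);S=np.array(S)
        print(keys,'hole',np.argsort(H)[:6],H.min(),np.median(H),'stud',np.argsort(S)[:6],S.min(),np.median(S))
    for n,nm in [('tape',(338,203,.019)),('vial',(337,237,.056)),('meter',(499,234,.034)),('dish',(186,253,.012))]: print(n,ray(c,*nm))
    # handle direction from top image
E
python3 fit.py
```

```text
[0.53773268 0.17325764 0.008     ] [ 0.49982871 -0.17005654  0.05      ]
t cover (array([0.5405152 , 0.17591214]), np.float64(57.112152099609375)) vessel (array([ 0.50107383, -0.17123192]), np.float64(53.14466094970703))
s cover (array([0.53704787, 0.17835872]), np.float64(48.81065368652344)) vessel (array([ 0.49988809, -0.16794403]), np.float64(54.425662994384766))
ts cover (array([0.53932013, 0.1765727 ]), np.float64(100.57964324951172)) vessel (array([ 0.50043064, -0.17035048]), np.float64(104.88946533203125))
t hole [29 30 28 31 27 32] 362.83984 654.94385 stud [35 34 33 36 32 37] 3279.7979 5376.6714
s hole [27 26 28 29 25 30] 504.74414 698.12256 stud [34 33 32 35 31 36] 4084.7656 5368.0854
ts hole [28 29 30 27 31 26] 871.2217 1352.9194 stud [34 35 33 36 32 37] 7366.4824 10759.4375
tape [ 0.61901167 -0.00742372  0.019     ]
vial [ 0.53449826 -0.00354258  0.056     ]
meter [ 0.53874924 -0.35732593  0.034     ]
dish [0.51280981 0.33297782 0.012     ]
```

Call:
arm_command --motion "0.144 -0.139 0 0 0 0 1;0.144 -0.139 0 0 0 0 1;0.144 -0.139 0 0 0 0 1;0.144 -0.139 0 0 0 0 1;0.144 -0.139 0 0 0 0 1;0.144 -0.139 0 0 0 0 1;0.144 -0.139 0 0 0 0 1;0.144 -0.139 0 0 0 0 1;0.144 -0.139 0 0 0 0 1;0.144 -0.139 0 0 0 0 1"

```text
time_s: 1.83
eef_pos: [0.3779, -0.1682, 0.2301]
eef_rot: [0.003, 0.985, 0.174, 0.001]
wrist_force: [0.1, -0.6, 0.2]
opening: 0.998
```

```bash
python3 - <<'E'
from fit import *
def ov(k,fn,roi,f):
    C,_=G[k];im=cv2.resize(C['img'][roi[1]:roi[3],roi[0]:roi[2],::-1],None,fx=f,fy=f,interpolation=cv2.INTER_CUBIC)
    def pt(p): q=(proj(C,p)-np.array(roi[:2])+.5)*f-.5; return tuple(int(round(a)) for a in q)
    for x,y,z,r in [(.5393,.1766,.008,.048),(.5004,-.1703,.05,.05)]:
        for p in ring(x,y,z,r): cv2.circle(im,pt(p),1,(0,0,255),-1)
    for i in range(5):
        a=np.radians(28.5+72*i); cv2.circle(im,pt((.5393+.036*np.cos(a),.1766+.036*np.sin(a),.008)),2,(0,255,0) if i else (255,0,255),-1)
        a=np.radians(34.2+72*i); b=(.5004+.036*np.cos(a),-.1703+.036*np.sin(a))
        cv2.line(im,pt((*b,.05)),pt((*b,.07)),(0,255,255),1)
    a=np.radians(28.5);u=np.array([np.cos(a),np.sin(a),0])*.018;o=np.array([.5393,.1766,.054]); cv2.line(im,pt(o-u),pt(o+u),(255,255,0),1)
    return im
A=ov('t','',(225,200,295,275),5);B=ov('t','',(380,215,450,290),5)
cv2.imwrite('pics/ovt.png',np.hstack([A,B]))
A=ov('s','',(215,275,285,340),5);B=ov('s','',(340,190,410,255),5)
cv2.imwrite('pics/ovs.png',np.hstack([A,B]))
print(ray(c,272,130,0))
E
```

```text
[0.80265959 0.14349534 0.        ]
```

View pics/ovt.png

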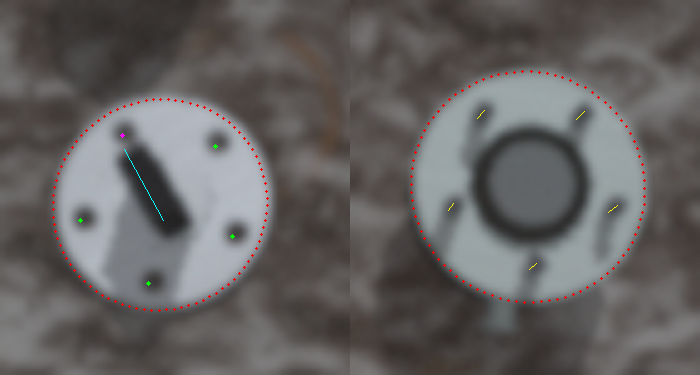

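View pics/ovs.png

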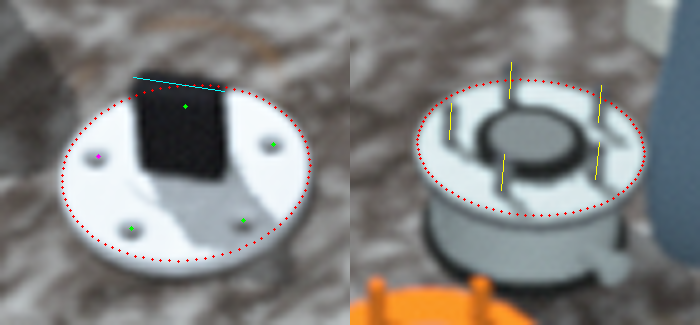

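```bash
python3 - <<'E'
from fit import *
def fith(k,x,y):
    def f(p):
        t=p[2]+np.arange(5)*2*np.pi/5
        w=[samp(k,ring(p[0]+.002*np.cos(b),p[1]+.002*np.sin(b),.008,.036,t)) for b in np.arange(0,6.2,1)]
        return np.sum(np.sort(np.mean(w,0))[:4])
    return min((minimize(f,(x,y,np.radians(a)),method='Nelder-Mead',options=dict(initial_simplex=[(x,y,np.radians(a)),(x+.002,y,np.radians(a)),(x,y+.002,np.radians(a)),(x,y,np.radians(a+3))])) for a in (25,28,31)),key=lambda r:r.fun)
def fits(k,x,y):
    def f(p):
        t=p[2]+np.arange(5)*2*np.pi/5
        return sum(samp(k,ring(p[0]+dx,p[1]+dy,z,.036,t)).sum() for z in np.linspace(.053,.069,6) for dx,dy in [(0,0),(.002,0),(-.002,0),(0,.002),(0,-.002)])
    return min((minimize(f,(x,y,np.radians(a)),method='Nelder-Mead',options=dict(initial_simplex=[(x,y,np.radians(a)),(x+.002,y,np.radians(a)),(x,y+.002,np.radians(a)),(x,y,np.radians(a+3))])) for a in (30,34,37)),key=lambda r:r.fun)
for k,cc,vv in [('t',(.5405,.1759),(.5011,-.1712)),('s',(.5370,.1784),(.4999,-.1679))]:
    r=fith(k,*cc);q=fits(k,*vv)
    print(k,np.round(r.x[:2],4),np.degrees(r.x[2]),r.fun,'|',np.round(q.x[:2],4),np.degrees(q.x[2]),q.fun)
E
```

```text
t [0.54   0.1748] 29.064996752363985 360.63043212890625 | [ 0.4997 -0.1708] 34.67914716867766 14534.5751953125
s [0.5373 0.1788] 27.986771077388603 489.25811767578125 | [ 0.5118 -0.1805] 24.09950721168539 14707.609375
```

Call:
arm_command --motion "0.144 -0.144 0 0 0 0 1;0.144 -0.144 0 0 0 0 1;0.144 -0.144 0 0 0 0 1;0.144 -0.144 0 0 0 0 1;0.144 -0.144 0 0 0 0 1;0.144 -0.144 0 0 0 0 1;0.144 -0.144 0 0 0 0 1;0.144 -0.144 0 0 0 0 1;0.1 -0.1 0 0 0 -0.07 1;0 0 0 0 0 -0.07 1"

```text
time_s: 2.67
eef_pos: [0.5299, 0.1693, 0.2323]
eef_rot: [0.004, 0.968, 0.25, 0.006]
wrist_force: [-0.6, -0.2, 0.6]
opening: 1.0
```

```bash
cat > d.py <<'E'
import sys
from h import *
from scipy.spatial.transform import Rotation as R
def delta(pos,head,quiet=False):
    o=get_obs();q=o['eef_rot'];r=R.from_quat([q[1],q[2],q[3],q[0]]);a=np.radians(head)
    M=np.array([[np.cos(a),np.sin(a),0],[np.sin(a),-np.cos(a),0],[0,0,-1]]).T
    M=np.column_stack([[np.cos(a),np.sin(a),0],[np.sin(a),-np.cos(a),0],[0,0,-1]])
    e=r.inv().apply(np.array(pos)-o['eef_pos']);rv=(r.inv()*R.from_matrix(M)).as_rotvec()
    m=r.as_matrix();print('t',round(o['time_s'],2),'pos',np.round(o['eef_pos'],4),'head',round(np.degrees(np.arctan2(m[1,0],m[0,0])),2),'F',np.round(o['wrist_force'],2),'M',np.round(o['torque'],2),'op',round(float(o['opening']),3))
    print('shift units',np.round(e/.2,4),'turn units',np.round(rv/np.radians(60),4))
if __name__=='__main__':
    v=[float(x) for x in sys.argv[1:]];delta(v[:3],v[3])
E
python3 d.py .539 .1767 .1 28.7
```

```text
t 2.67 pos [0.5299 0.1693 0.2323] head 28.98 F [-0.62 -0.21  0.56] M [-0.01  0.03  0.03] op 1.0
shift units [ 0.0517 -0.018   0.6617] turn units [ 0.011  -0.0089  0.0046]
```

Call:
arm_command --motion "0.05 -0.018 0.1 0.011 -0.009 0.005 1;0 0 0.15 0 0 0 1;0 0 0.15 0 0 0 1;0 0 0.15 0 0 0 1;0 0 0.1 0 0 0 1;0 0 0 0 0 0 1"

```text
time_s: 3.17
eef_pos: [0.5412, 0.1828, 0.1006]
eef_rot: [0.0, 0.967, 0.253, 0.004]
wrist_force: [-0.8, 0.2, -0.3]
opening: 0.997
```

```bash
python3 d.py .539 .1767 .023 28.7; python3 - <<'E'
from h import *
c=shot('scene','s1.png');t=shot('top','t1.png')
A=cv2.resize(c['img'][200:350,180:330,::-1],(400,400));B=cv2.resize(t['img'][170:320,180:330,::-1],(400,400))
cv2.imwrite('pics/p1.png',np.hstack([A,B]))
E
```

```text
t 3.17 pos [0.5412 0.1828 0.1006] head 29.36 F [-0.76  0.24 -0.3 ] M [-0.02  0.06 -0.07] op 0.997
shift units [-0.0276  0.0201  0.388 ] turn units [ 0.0025 -0.0074  0.0111]
```

View pics/p1.png

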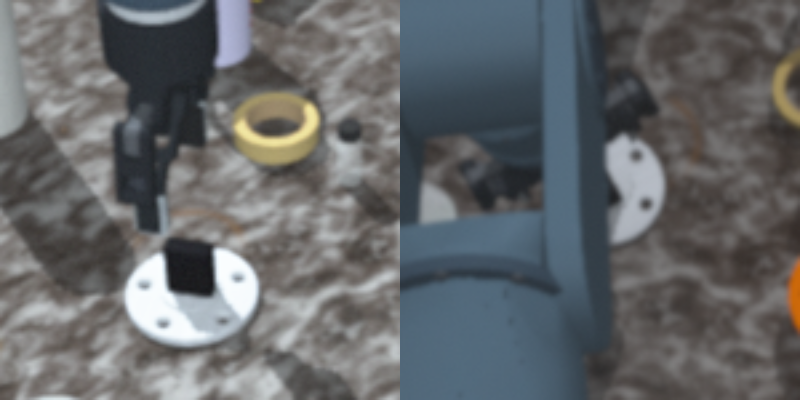

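Call:
arm_command --motion "-0.027 0.02 0.05 0.002 -0.007 0.01 1;0 0 0.1 0 0 0 1;0 0 0.1 0 0 0 1;0 0 0.08 0 0 0 1;0 0 0.04 0 0 0 1;0 0 0 0 0 0 1"

```text
time_s: 3.77
eef_pos: [0.5508, 0.1757, 0.0387]
eef_rot: [0.002, 0.969, 0.247, 0.012]
wrist_force: [-0.2, -0.3, -0.3]
opening: 1.002
```

```bash
python3 d.py .539 .1767 .023 28.7; python3 - <<'E'
from h import *
c=shot('scene','s2.png')
A=cv2.resize(c['img'][230:350,190:310,::-1],(600,600),interpolation=cv2.INTER_CUBIC)
cv2.imwrite('pics/p2.png',A)
E
```

```text
t 3.77 pos [0.5508 0.1757 0.0387] head 28.58 F [-0.18 -0.26 -0.35] M [-0.05  0.02 -0.02] op 1.002
shift units [-0.0512 -0.0336  0.077 ] turn units [ 0.0103 -0.022  -0.0022]
```

View pics/p2.png

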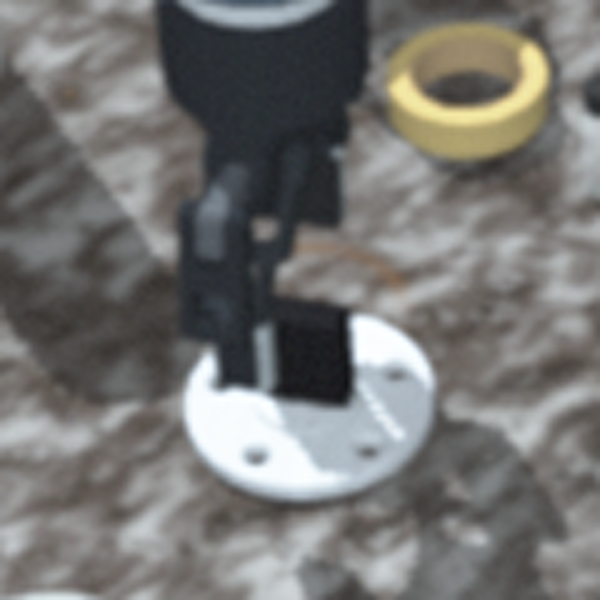

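Call:
arm_command --motion "-0.05 -0.033 0.02 0.01 -0.022 -0.002 1;0 0 0 0 0 0 1;0 0 0 0 0 0 1"

```text
time_s: 4.07
eef_pos: [0.5408, 0.1768, 0.0385]
eef_rot: [0.0, 0.969, 0.248, 0.002]
wrist_force: [-0.5, 0.1, 0.1]
opening: 1.001
```

```bash
python3 d.py .539 .1767 .023 28.7
```

```text
t 4.07 pos [0.5408 0.1768 0.0385] head 28.67 F [-0.54  0.11  0.14] M [ 0.03 -0.03 -0.02] op 1.001
shift units [-0.0085 -0.004   0.0773] turn units [ 0.0016 -0.0032 -0.0005]
```

Call:
arm_command --motion "-0.009 -0.004 0.025 0.002 -0.003 0 1;0 0 0.025 0 0 0 1;0 0 0.025 0 0 0 1;0 0 0 0 0 0 1"

```text
time_s: 4.4
eef_pos: [0.5401, 0.1771, 0.0244]
eef_rot: [0.0, 0.969, 0.248, 0.002]
wrist_force: [-0.8, -0.4, -0.6]
opening: 1.001
```

```bash
python3 d.py .539 .1767 .023 28.7
```

```text
t 4.4 pos [0.5401 0.1771 0.0244] head 28.7 F [-0.81 -0.38 -0.61] M [ 0.02  0.05 -0.04] op 1.001
shift units [-0.0059 -0.001   0.0071] turn units [ 0.001  -0.0035  0.    ]
```

Close on the handle.

Call:
arm_command --motion "-0.006 0 0.007 0.001 -0.003 0 0.3;0 0 0 0 0 0 0.1;0 0 0 0 0 0 0;0 0 0 0 0 0 0;0 0 0 0 0 0 0;0 0 0 0 0 0 0;0 0 0 0 0 0 0;0 0 0 0 0 0 0"

```text
time_s: 5.07
eef_pos: [0.5388, 0.1763, 0.0223]
eef_rot: [-0.0, 0.969, 0.248, -0.0]
wrist_force: [0.8, 0.7, -1.7]
opening: 0.18
```

```bash
python3 d.py .539 .1767 .023 28.7
```

```text
t 5.07 pos [0.5388 0.1763 0.0223] head 28.7 F [ 0.8   0.71 -1.71] M [-0.01 -0.01 -0.01] op 0.18
shift units [ 0.0016 -0.0013 -0.0035] turn units [-0.0004  0.0007  0.0001]
```

Call:
arm_command --motion "0 0 -0.03 0 0 0 0;0 0 -0.06 0 0 0 0;0 0 -0.1 0 0 0 0;0 0 -0.12 0 0 0 0;0 0 -0.12 0 0 0 0;0 0 -0.12 0 0 0 0;0 0 -0.12 0 0 0 0;0 0 -0.08 0 0 0 0;0 0 -0.03 0 0 0 0;0 0 0 0 0 0 0"

```text
time_s: 5.9
eef_pos: [0.5362, 0.1763, 0.1904]
eef_rot: [-0.0, 0.969, 0.248, -0.002]
wrist_force: [1.3, -0.5, -3.0]
opening: 0.177
```

```bash
python3 d.py .5004 -.1703 .17 34.5; python3 - <<'E'
from h import *
c=shot('scene','s3.png')
E
```

```text
t 5.9 pos [0.5362 0.1763 0.1904] head 28.72 F [ 1.33 -0.51 -2.97] M [-0.01 -0.03  0.01] op 0.177
shift units [-0.9891  1.4339  0.1032] turn units [-0.0021  0.0037 -0.0964]
```

View pics/s3.png

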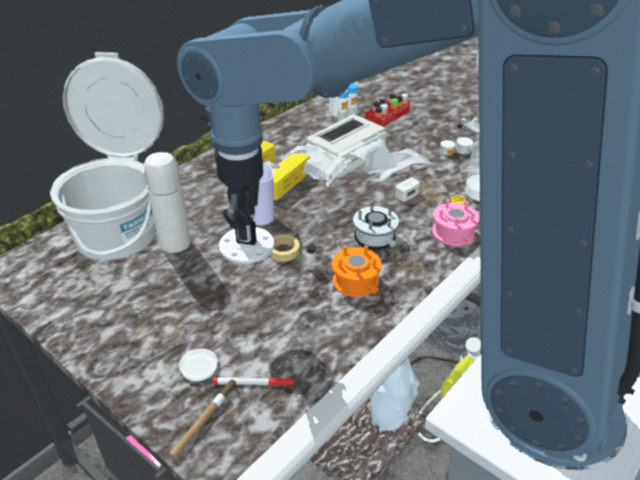

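Call:
arm_command --motion "-0.05 0.07 0 0 0 -0.01 0;-0.08 0.12 0 0 0 -0.01 0;-0.1 0.145 0 0 0 -0.01 0;-0.1 0.145 0 0 0 -0.01 0;-0.1 0.145 0 0 0 -0.01 0;-0.1 0.145 0 0 0 -0.01 0;-0.1 0.145 0 0 0 -0.01 0;-0.1 0.145 0 0 0 -0.01 0;-0.08 0.12 0 0 0 0 0;-0.05 0.08 0 0 0 0 0"

```text
time_s: 6.78
eef_pos: [0.5114, -0.1338, 0.1746]
eef_rot: [-0.007, 0.955, 0.295, -0.012]
wrist_force: [0.4, 0.4, -2.0]
opening: 0.182
```

```bash
python3 d.py .5004 -.1703 .17 34.5
```

```text
t 6.78 pos [ 0.5114 -0.1338  0.1746] head 34.35 F [ 0.41  0.42 -1.99] M [ 0.01  0.01 -0.05] op 0.182
shift units [-0.1479  0.1199  0.0231] turn units [-0.02    0.0168 -0.0026]
```

Call:
arm_command --motion "-0.06 0.05 0 -0.01 0.008 -0.001 0;-0.05 0.04 0 -0.01 0.008 -0.001 0;-0.03 0.025 0 0 0 0 0;0 0 0 0 0 0 0;0 0 0 0 0 0 0"

```text
time_s: 7.2
eef_pos: [0.4961, -0.1735, 0.1669]
eef_rot: [-0.004, 0.956, 0.292, -0.005]
wrist_force: [0.6, 0.2, -2.4]
opening: 0.175
```

```bash
python3 d.py .5004 -.1703 .115 34.5
```

```text
t 7.2 pos [ 0.4961 -0.1735  0.1669] head 34.01 F [ 0.59  0.23 -2.35] M [-0.01  0.01  0.03] op 0.175
shift units [0.0287 0.0015 0.2595] turn units [-0.0101  0.0061 -0.0082]
```

Call:
arm_command --motion "0.015 0.001 0.05 -0.005 0.003 -0.004 0;0.013 0 0.06 -0.005 0.003 -0.004 0;0 0 0.06 0 0 0 0;0 0 0.05 0 0 0 0;0 0 0.02 0 0 0 0;0 0 0 0 0 0 0;0 0 0 0 0 0 0"

```text
time_s: 7.78
eef_pos: [0.5013, -0.1642, 0.115]
eef_rot: [-0.002, 0.954, 0.299, -0.001]
wrist_force: [0.6, -0.9, -2.6]
opening: 0.177
```

```bash
python3 d.py .5004 -.1703 .115 34.5; python3 - <<'E'
from h import *
c=shot('scene','s4.png');t=shot('top','t4.png')
A=cv2.resize(c['img'][170:260,330:420,::-1],(400,400),interpolation=cv2.INTER_CUBIC);B=cv2.resize(t['img'][200:320,350:470,::-1],(400,400))
cv2.imwrite('pics/p4.png',np.hstack([A,B]))
E
```

```text
t 7.78 pos [ 0.5013 -0.1642  0.115 ] head 34.81 F [ 0.58 -0.92 -2.63] M [-0.01  0.02  0.05] op 0.177
shift units [-0.0211  0.0227  0.0001] turn units [-0.0048  0.0005  0.0051]
```

View pics/p4.png

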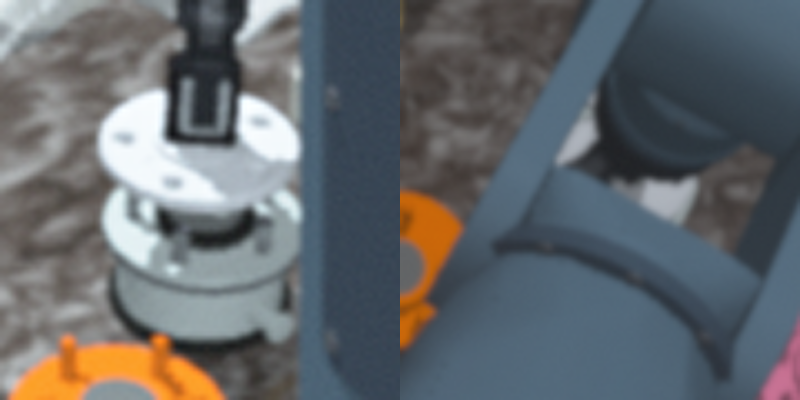

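Call:
arm_command --motion "-0.021 0.022 0 -0.005 0 0.005 0;0 0 0 0 0 0 0;0 0 0 0 0 0 0"

```text
time_s: 8.13
eef_pos: [0.5016, -0.1718, 0.1173]
eef_rot: [0.002, 0.955, 0.296, 0.001]
wrist_force: [0.8, 0.6, -2.9]
opening: 0.181
```

```bash
python3 d.py .5004 -.1703 .115 34.5; cat > fc.py <<'E'
from h import *
import fit
from fit import *
def cov(n='scene',fn=None,ush=None):
    C=shot(n); k='n'; fit.G[k]=(C,gray(C)); o=get_obs(); q=o['eef_rot']; hd=2*np.arctan2(q[2],q[1]);p0=o['eef_pos'];z=p0[2]-.0223+.008
    col=lambda P:np.array([proj(C,p) for p in P])
    P=ring(p0[0],p0[1],z,.048); uv=col(P); ok=uv[:,0]<400
    t=th[ok]
    # exclude arc hidden behind gripper
    e=lambda p:-np.mean(np.clip(samp(k,ring(p[0],p[1],z,.0465,t))-samp(k,ring(p[0],p[1],z,.0505,t)),-20,60))
    g=min((e((p0[0]+a,p0[1]+b)),p0[0]+a,p0[1]+b) for a in np.arange(-.008,.0081,.001) for b in np.arange(-.008,.0081,.001))
    r=minimize(e,g[1:],method='Nelder-Mead',options=dict(xatol=1e-4,initial_simplex=[g[1:],(g[1]+.001,g[2]),(g[1],g[2]+.001)]))
    # holes
    def f(p):
        a=p[2]+np.array([0,1,2,3,4])*2*np.pi/5
        Q=ring(p[0],p[1],z,.036,a); vis=col(Q)[:,0]<395
        w=np.mean([samp(k,ring(p[0]+.002*np.cos(b),p[1]+.002*np.sin(b),z,.036,a)) for b in np.arange(0,6.2,1)],0)
        return w
    print('ring fit',np.round(r.x,4),-r.fun,'minus tcp',np.round(r.x-p0[:2],4),'n',ok.sum())
    im=cv2.resize(C['img'][165:265,320:420,::-1],(600,600),interpolation=cv2.INTER_CUBIC)
    pt=lambda p:tuple(int(round(x)) for x in ((proj(C,p)-[320,165]+.5)*6-.5))
    for p in ring(*r.x,z,.048): cv2.circle(im,pt(p),1,(0,0,255),-1)
    for p in ring(*r.x,z,.036,hd+np.arange(5)*2*np.pi/5): cv2.circle(im,pt(p),2,(0,255,0),-1)
    for p in ring(.4999,-.1679,.05,.05): cv2.circle(im,pt(p),1,(255,0,0),-1)
    if fn: cv2.imwrite('pics/'+fn,im)
    return C
if __name__=='__main__':
    import sys; cov(fn=sys.argv[1])
E
python3 fc.py f1.png
```

```text
t 8.13 pos [ 0.5016 -0.1718  0.1173] head 34.47 F [ 0.8   0.57 -2.94] M [ 0.01 -0.01 -0.04] op 0.181
shift units [-0.0006 -0.0096  0.0113] turn units [ 0.0045 -0.0009 -0.0005]
ring fit [ 0.5026 -0.1681] 37.34526824951172 minus tcp [0.0009 0.0038] n 90
```

View pics/f1.png

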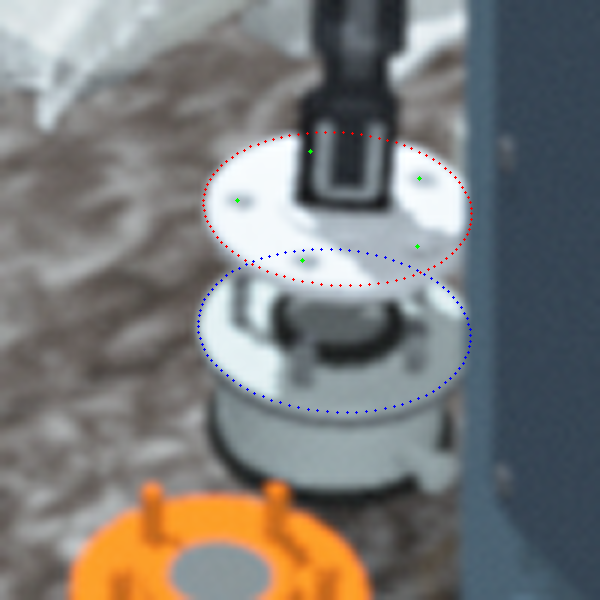

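```bash
python3 d.py .4992 -.1713 .097 34.5
```

```text
t 8.18 pos [ 0.5017 -0.172   0.1174] head 34.47 F [ 1.07 -0.95 -2.6 ] M [-0.04  0.02  0.03] op 0.175
shift units [-0.0084 -0.0102  0.1018] turn units [ 0.0048 -0.0009 -0.0005]
```

Call:
arm_command --motion "-0.008 -0.01 0.02 0.005 -0.001 0 0;0 0 0.025 0 0 0 0;0 0 0.025 0 0 0 0;0 0 0.02 0 0 0 0;0 0 0 0 0 0 0;0 0 0 0 0 0 0"

```text
time_s: 8.68
eef_pos: [0.4988, -0.1715, 0.0976]
eef_rot: [-0.0, 0.955, 0.296, -0.0]
wrist_force: [0.2, -0.2, -2.0]
opening: 0.177
```

```bash
python3 d.py .4992 -.1713 .094 34.5
```

```text
t 8.68 pos [ 0.4988 -0.1715  0.0976] head 34.42 F [ 0.21 -0.23 -2.03] M [-0.05 -0.    0.03] op 0.177
shift units [0.0021 0.0002 0.0179] turn units [-0.0005 -0.     -0.0013]
```

Well positioned, so lower gently through the tips.

Call:
arm_command --motion "0.002 0 0.01 0 0 -0.001 0;0 0 0.01 0 0 0 0;0 0 0.01 0 0 0 0;0 0 0.008 0 0 0 0"

```text
time_s: 9.02
eef_pos: [0.4994, -0.1712, 0.0894]
eef_rot: [-0.0, 0.955, 0.297, 0.0]
wrist_force: [0.5, -0.1, -2.6]
opening: 0.178
```

```bash
python3 d.py .4992 -.1713 .09 34.5
```

```text
t 9.02 pos [ 0.4994 -0.1712  0.0894] head 34.5 F [ 0.51 -0.14 -2.56] M [-0.02  0.02  0.01] op 0.178
shift units [-0.0011 -0.0003 -0.0028] turn units [-0.0003 -0.0002  0.    ]
```

Call:
arm_command --motion "0 0 0.008 0 0 0 0;0 0 0.008 0 0 0 0;0 0 0.008 0 0 0 0"

```text
time_s: 9.27
eef_pos: [0.4996, -0.1713, 0.0842]
eef_rot: [-0.0, 0.955, 0.297, 0.0]
wrist_force: [-1.1, 0.6, -2.0]
opening: 0.177
```

```bash
python3 d.py .4992 -.1713 .079 34.5; python3 fc.py f2.png
```

```text
t 9.27 pos [ 0.4996 -0.1713  0.0842] head 34.51 F [-1.07  0.57 -1.98] M [ 0.01  0.   -0.03] op 0.177
shift units [-0.0017 -0.0009  0.0262] turn units [-0.     -0.0003  0.0001]
ring fit [ 0.5015 -0.1678] 33.30074691772461 minus tcp [0.0022 0.0034] n 90
```

View pics/f2.png

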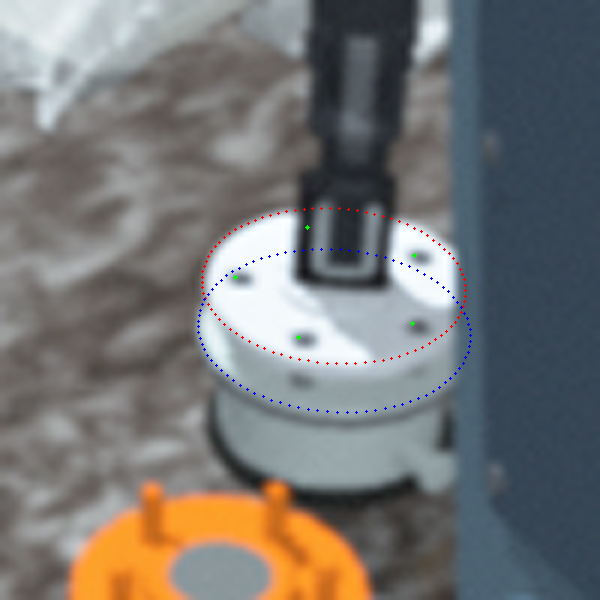

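The picture shows the cover over the studs: stud stubs show below the disc at (300,382) and (420,372), and there's no contact force. Keep lowering towards the seal.

Call:
arm_command --motion "-0.001 0 0.008 0 0 0 0;0 0 0.008 0 0 0 0;0 0 0.008 0 0 0 0;0 0 0.006 0 0 0 0"

```text
time_s: 9.65
eef_pos: [0.4995, -0.1715, 0.0779]
eef_rot: [-0.0, 0.955, 0.297, 0.0]
wrist_force: [-2.6, 1.2, 4.7]
opening: 0.175
```

```bash
python3 d.py .4992 -.1713 .0723 34.5
```

```text
t 9.65 pos [ 0.4995 -0.1715  0.0779] head 34.5 F [-2.63  1.15  4.7 ] M [ 0.27  0.49 -0.02] op 0.175
shift units [-0.0006 -0.0014  0.0278] turn units [ 0.0001 -0.0003  0.0001]
```

Call:
arm_command --motion "-0.001 -0.002 0.006 0 0 0 0;0 0 0.006 0 0 0 0"

```text
time_s: 9.82
eef_pos: [0.4995, -0.1714, 0.0764]
eef_rot: [0.0, 0.955, 0.297, 0.0]
wrist_force: [-3.2, 0.6, 5.0]
opening: 0.179
```

```bash
python3 d.py .4992 -.1713 .0723 34.5
```

```text
t 9.82 pos [ 0.4995 -0.1714  0.0764] head 34.51 F [-3.16  0.61  4.99] M [ 0.29  0.66 -0.01] op 0.179
shift units [-0.0008 -0.0014  0.0206] turn units [ 0.0007 -0.0005  0.0002]
```

Seal is sliding at about 7–8 N. Continue in small steps.

Call:
arm_command --motion "-0.002 -0.002 0.006 0 0 0 0;0 0 0.006 0 0 0 0;0 0 0.006 0 0 0 0"

```text
time_s: 10.07
eef_pos: [0.4994, -0.1714, 0.0738]
eef_rot: [0.001, 0.955, 0.297, 0.001]
wrist_force: [-2.4, 0.4, 5.4]
opening: 0.179
```

```bash
python3 d.py .4992 -.1713 .0723 34.5
```

```text
t 10.07 pos [ 0.4994 -0.1714  0.0738] head 34.52 F [-2.37  0.35  5.42] M [ 0.29  0.59 -0.  ] op 0.179
shift units [-0.0006 -0.0012  0.0077] turn units [ 0.0017 -0.0012  0.0003]
```

Call:
arm_command --motion "-0.001 -0.001 0.005 0.002 -0.001 0 0;0 0 0.005 0 0 0 0"

```text
time_s: 10.23
eef_pos: [0.4994, -0.1714, 0.0722]
eef_rot: [-0.0, 0.955, 0.297, 0.0]
wrist_force: [-7.6, 4.4, 19.9]
opening: 0.175
```

```bash
python3 d.py .4992 -.1713 .0723 34.5
```

```text
t 10.23 pos [ 0.4994 -0.1714  0.0722] head 34.52 F [-7.64  4.37 19.92] M [ 0.65  1.43 -0.03] op 0.175
shift units [-0.0006 -0.0012 -0.0004] turn units [ 0.0001 -0.0005  0.0004]
```

The push rose to 20 N at z = 0.0722, the flush height. Relax, then release.

Call:
arm_command --motion "0 0 0 0 0 0 0;0 0 0 0 0 0 0"

```text
time_s: 10.4
eef_pos: [0.4995, -0.1715, 0.0723]
eef_rot: [-0.0, 0.955, 0.297, 0.0]
wrist_force: [-1.2, 1.6, 4.7]
opening: 0.18
```

```bash
python3 d.py .4992 -.1713 .0723 34.5
```

```text
t 10.4 pos [ 0.4995 -0.1715  0.0723] head 34.53 F [-1.19  1.57  4.69] M [ 0.17  0.4  -0.03] op 0.18
shift units [-0.0007 -0.0014 -0.0001] turn units [ 0.0001 -0.0004  0.0004]
```

Call:
arm_command --motion "0 0 0 0 0 0 0.4;0 0 0 0 0 0 0.6;0 0 0 0 0 0 0.7;0 0 0 0 0 0 0.7;0 0 0 0 0 0 0.7;0 0 0 0 0 0 0.7"

```text
time_s: 10.9
eef_pos: [0.4995, -0.1718, 0.0706]
eef_rot: [0.0, 0.955, 0.297, 0.0]
wrist_force: [1.4, 0.1, -0.6]
opening: 0.698
```

```bash
python3 d.py .4992 -.1713 .0723 34.5
```

```text
t 10.9 pos [ 0.4995 -0.1718  0.0706] head 34.51 F [ 1.44  0.11 -0.62] M [-0.01  0.02 -0.  ] op 0.698
shift units [ 0.0003 -0.0028 -0.0087] turn units [ 0.0005 -0.0004  0.0002]
```

Call:
arm_command --motion "0 0 -0.02 0 0 0 0.7;0 0 -0.04 0 0 0 0.7;0 0 -0.06 0 0 0 0.7;0 0 -0.06 0 0 0 0.7;0 0 -0.08 0 0 0 0.7;0 0 -0.08 0 0 0 0.7;0 0 -0.1 0 0 0 0.7;0 0 -0.1 0 0 0 0.7;0 0 -0.05 0 0 0 0.7;0 0 0 0 0 0 0.7"

```text
time_s: 11.73
eef_pos: [0.499, -0.1715, 0.1983]
eef_rot: [0.0, 0.955, 0.297, 0.0]
wrist_force: [0.8, -0.1, 0.5]
opening: 0.697
```

Call:
arm_command --motion "0.05 0.1 -0.1 0 0 0 0.7;0.05 0.15 -0.1 0 0 0 0.7;0.05 0.15 -0.1 0 0 0 0.7;0.05 0.15 0 0 0 0 0.7;0.05 0.15 0 0 0 0 0.7;0.05 0.15 0 0 0 0 0.7;0 0.1 0 0 0 0 0.7;0 0 0 0 0 0 0.7"

```text
time_s: 12.4
eef_pos: [0.6589, -0.2958, 0.2524]
eef_rot: [-0.003, 0.955, 0.297, -0.002]
wrist_force: [-0.2, 0.3, 0.1]
opening: 0.7
```

```bash
python3 - <<'E'
from h import *
c=shot('scene','s9.png');t=shot('top','t9.png')
A=cv2.resize(c['img'][175:275,320:420,::-1],(400,400),interpolation=cv2.INTER_CUBIC);B=cv2.resize(t['img'][205:305,365:465,::-1],(400,400),interpolation=cv2.INTER_CUBIC)
cv2.imwrite('pics/p9.png',np.hstack([A,B]))
import fit
from fit import *
for k,n in (('t',t),('s',c)):
    for z in (.056,.058,.060,.062,.064):
        print(k,z,fitc(k,.4995,-.1714,z,.048))
E
```

```text
t 0.056 (array([ 0.50243675, -0.16945427]), np.float64(9.922319412231445))
t 0.058 (array([ 0.50212489, -0.16918339]), np.float64(9.916406631469727))
t 0.06 (array([ 0.50173511, -0.16893469]), np.float64(9.910406112670898))
t 0.062 (array([ 0.50138781, -0.16882128]), np.float64(9.909147262573242))
t 0.064 (array([ 0.50100684, -0.16857594]), np.float64(9.90916919708252))
s 0.056 (array([ 0.50240181, -0.16288419]), np.float64(30.706998825073242))
s 0.058 (array([ 0.5007916 , -0.16069863]), np.float64(30.69149398803711))
s 0.06 (array([ 0.49931516, -0.15863948]), np.float64(30.594249725341797))
s 0.062 (array([ 0.49781729, -0.15752423]), np.float64(30.54068946838379))
s 0.064 (array([ 0.49605371, -0.15512021]), np.float64(30.528505325317383))
```

View pics/p9.png

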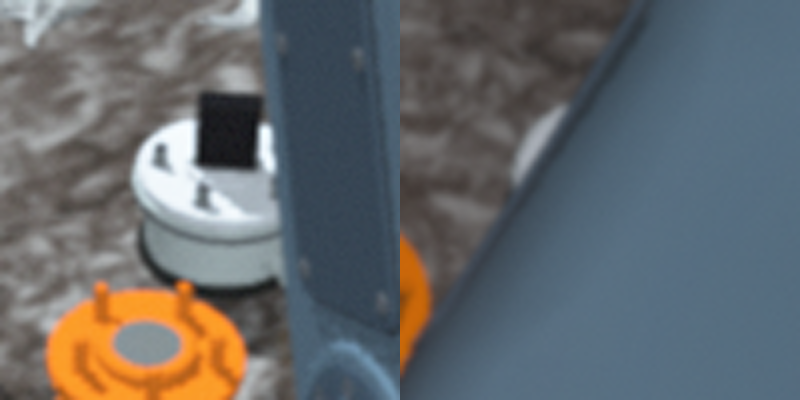

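View pics/s9.png

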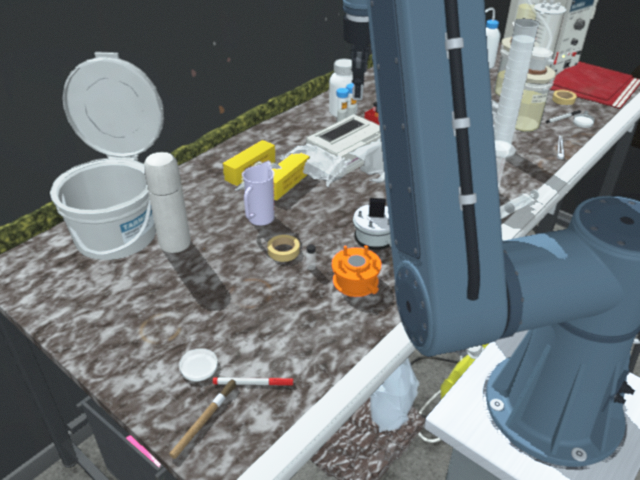

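Call:
arm_command --motion "-0.1 -0.01 0 0 0 0 0.7;-0.2 -0.02 0 0 0 0 0.7;-0.2 -0.02 0 0 0 0 0.7;-0.2 -0.02 0 0 0 0 0.7;-0.2 -0.02 0 0 0 0 0.7;-0.2 -0.02 0 0 0 0 0.7;-0.2 -0.02 0 0 0 0 0.7;-0.2 -0.02 0 0 0 0 0.7;-0.2 -0.02 0 0 0 0 0.7;-0.2 -0.02 0 0 0 0 0.7"

```text
time_s: 13.33
eef_pos: [0.3128, -0.4653, 0.2472]
eef_rot: [-0.009, 0.951, 0.308, -0.003]
wrist_force: [0.5, -0.9, -1.0]
opening: 0.701
```

Call:
arm_command --motion "-0.2 0.05 0 0 0 0 0.7;-0.2 0.05 0 0 0 0 0.7;-0.1 0.05 0 0 0 0 0.7;0 0 0 0 0 0 0.7;0 0 0 0 0 0 0.7"

```text
time_s: 13.75
eef_pos: [0.2379, -0.5467, 0.2462]
eef_rot: [-0.01, 0.952, 0.305, -0.003]
wrist_force: [-0.4, 0.9, -0.6]
opening: 0.699
```

```bash
python3 - <<'E'
from h import *
c=shot('scene','s10.png');t=shot('top','t10.png')
A=cv2.resize(c['img'][175:275,320:420,::-1],(400,400),interpolation=cv2.INTER_CUBIC);B=cv2.resize(t['img'][205:305,365:465,::-1],(400,400),interpolation=cv2.INTER_CUBIC)
cv2.imwrite('pics/p10.png',np.hstack([A,B]))
from fit import *
for k in 'ts':
    for z in (.054,.056,.058,.060,.062):
        print(k,z,fitc(k,.4995,-.1714,z,.048))
E
```

```text
t 0.054 (array([ 0.50116793, -0.17109245]), np.float64(55.673240661621094))
t 0.056 (array([ 0.50085414, -0.17082274]), np.float64(55.84822082519531))
t 0.058 (array([ 0.50043328, -0.1704848 ]), np.float64(56.017826080322266))
t 0.06 (array([ 0.50011206, -0.17028734]), np.float64(56.16392135620117))
t 0.062 (array([ 0.49988082, -0.16988597]), np.float64(56.278114318847656))
s 0.054 (array([ 0.50053805, -0.17172729]), np.float64(38.58177185058594))
s 0.056 (array([ 0.49904319, -0.16947487]), np.float64(38.87442398071289))
s 0.058 (array([ 0.49749193, -0.16709732]), np.float64(39.141849517822266))
s 0.06 (array([ 0.49587371, -0.16508995]), np.float64(39.37691879272461))
s 0.062 (array([ 0.49463561, -0.16272741]), np.float64(39.577301025390625))
```

View pics/p10.png

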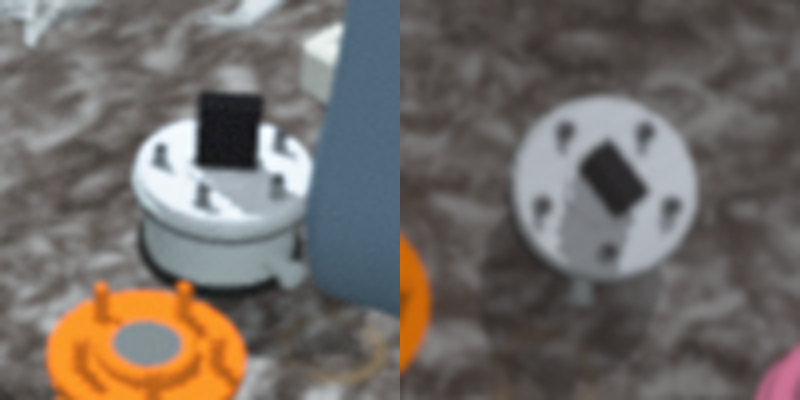

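View pics/t10.png

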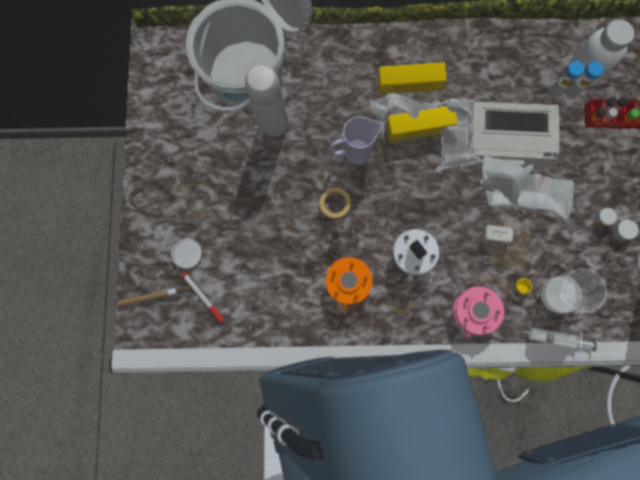

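Both pictures show the cover flat on the steel vessel with all five studs through the holes: top view at (415,252), scene at about (376,220). The bystanders stand where they were at the start. Handing in.

```bash
python3 -c "
from bench import *
print(hand_in())"
```

```text
the job is handed in; nothing more can be done
None
```

The cover is on the steel vessel, pressed home and released, and the job is handed in. I used about 13 s of the 58 s. `hand_in` gives no verdict, so the result rests on my own checks.

**What I did**
- I gripped the cover by its handle and turned it from about 28.7° to the measured stud angle of 34.5°.
- I then lowered it in small steps. All five holes went over the studs at the first try, without any turning on the tips.
- The seal slid at roughly 8 N. The push rose to about 20 N at the calculated flush height (TCP 0.0722 m, against 0.0223 m when gripped on the table). I then let the force relax, opened the gripper and backed the arm away.

**Last checks**
- **Fit:** in both cameras all five studs stick up through the holes and the disc looks level on the rim.
- **Centring:** the top view puts the disc's centre within about 1 mm of where it had put the vessel's.
- **Height:** comparing the two cameras puts the disc's top face at about 56–58 mm, against 58 mm when flush.
- **Bystanders:** the tape and dish are clearly unmoved in the top view. The vial and meter were checked only by eye.

**What disagreed or was not checked**
- The cameras' raw positions differ from each other by 2–4 mm, so I relied on positions measured within one camera and on the force.
- A separate fit of the stud angle in the scene camera gave 24° and drifted about 17 mm off the vessel; I discarded it.
- My first retreat blocked both cameras' views of the cover, so I moved the arm again before the last look.
- I did not measure the seal directly; its position follows from the cover's height.

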